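Rake out a heap of desiccant blocks in a drying tray

ROBOT

A 6-joint arm with a two-finger parallel gripper is mounted at the origin on the work surface. World frame = base frame: x ahead of the robot, y to its left, z up, the work surface at z = 0. Lengths are in m, angles in rad, forces in N, time in s.
With the tool pointing down it reaches from about 0.275 to 0.825 m from the base axis. Payload 5.2 kg.
Tool frame: the origin (TCP) lies between the finger pads; the fingertips stand 17 mm ahead of it and the grasp point (between the pads) lies 2 mm behind it; z points along the fingers, y is the line along which they close (so a half turn about z gives the same grasp; the last joint's range is limited). The gripper opens to 93 mm and grips with 3 to 60 N. Pads are 15 mm wide; open, the fingers measure 128 mm over their backs; the gripper's body (75 mm by 188 mm) begins 65 mm behind the grasp point.
Start: joints at [-1.533, 0.259, 1.535, -0, 1.348, -0.203], TCP at [0.131, -0.534, 0.236] pointing down, gripper open.
Joint ranges: [-3.14, 3.14], [-0.91, 2.08], [0.19, 2.58], [-1.22, 4.36], [0.22, 2.71], [-3.12, 3.12]. Speed limits (rad/s): [2.57, 2.57, 3.14, 3.14, 3.14, 3.14].

INTERFACE

Orientations are given as a unit quaternion [w, x, y, z].
In Python, from plant import manip gives the robot as it stands. The module is installed in compiled form; this text tells all that it offers. Calls block until the motion is done:
- manip.movep(position, orientation): joint-space move of the TCP to a pose.
- manip.move_l(position, feed=0.15, frame=None, force_limit=None): straight line of the TCP; frame=None keeps the orientation; feed is the mean speed in m/s. With force_limit (N) it stops when the force on the tool has changed by that much, and returns True; else False.
- manip.move_joints(angles): joint-space move.
- manip.gripper_to(opening, f_grip=None): opening from 0.0 (shut) to 1.0 (fully open); f_grip is the grip in N (None keeps the last); returns when the fingers have stopped.
- manip.dwell(seconds).
- manip.solve_ik(position, orientation): joint angles nearest the present ones, or None.
- manip.read_state(): the state.
- manip.capture(name): name is "scene" or "side" or "wrist"; returns (picture, depth): 384x512x3 uint8, red, green, blue; 384x512 float32, m along the optical axis (not along the pixel's ray), 0 where there is no reading.
- manip.calibration(name): a dict with "fx", "fy", "cx", "cy" (pixels), "extrinsics" (4x4, takes a point from world to camera coordinates). Camera axes: x right, y down, z forward; pixel columns grow to the right and rows downward; lengths in m; the calibration is good to about 2 mm. The wrist camera is an equidistant fisheye: a pixel r from the principal point sees the ray r / f radians off the axis. A picture is of the moment at which its call begins: read the wrist's pose just before it. calibration takes no time and is no camera call; for the wrist camera it gives the pose at the moment of the call.
A pose or a line that the arm cannot do raises manip.Unreachable and nothing moves.
- manip.sign_off(): hands the job in; it is judged then, once.
The state is a dict: "time": time; "q": joint angles; "qd": joint speeds; "joint_efforts": joint torques, N m; "tool_pos": TCP position; "tool_rot": TCP orientation; "force": force on the tool from outside, world axes, zero at the start; "moment": the same for the moment, N m; "opening": opening from 0.0 (shut) to 1.0 (fully open); "finger_force": force on a finger pad.
Only numpy, scipy, OpenCV 4.12 (cv2) and the standard library are available. Lean on these libraries where they do the work, as an engineer would, in place of code of your own. Each camera call takes 0.05 s, during which the arm holds its last target. There are 200 camera calls.

TASK

The desiccant blocks lie heaped in the drying tray and must be spread before they go into the oven: take the rake from its holder and, gently and touching the blocks with the rake only, rake them out into one even layer along the tray, so that each of its three marked sections has at least two blocks in it and no block lies on top of another. Then stand the rake upright back in its holder; leave everything else on the bench where it is.

Things in the scene. Friction and masses are not known exactly. Their poses are not given: they have to be found in the camera images.
- tray: shallow open aluminium drying tray, fixed, on a grey base block. Origin: centre of the inner floor, on its upper face (a few cm above the bench, varies). Inside 140 mm along its x by 360 mm along its y; walls 4 mm thick and 36 mm high. Two dark lines across the floor and ticks on the long walls, at y = -60 and +60 mm, mark off three equal sections of 120 mm each (y below -60, between, above +60)
- rake_grip (a point): centre of the rake's wooden T-grip, a bar 90 mm long along its x, 22 mm thick along y (grasp it across this) and 30 mm tall. The rake is 122 mm tall, 0.22 kg: grip on top, a 14 mm round steel stem, a steel head bar 112 mm (x) by 16 mm (y) by 14 mm, and under it a single row of four round 7 mm tines 40 mm long, spaced 32 mm apart along x (at -48, -16, 16, 48 mm), which point straight down. z is up; the tine tips lie 107 mm below this point, so rake along y
- holder_slot (a point): the rake's black holder, fixed to the bench: an upright slot 130 mm long along its x and 23 mm wide along y with flared lips, its top about 72 mm above the bench (holder 80 mm wide over all). This point is the middle of the slot's floor, 12 mm above the bench, on which the rake stands by its tine tips with its head (16 mm thick) between the slot's walls
- block0: one of seven off-white desiccant blocks: a stout six- to eight-sided disc about 42 mm across and 26 mm thick, about 45 g; its origin is its centre, 13 mm above its flat underside, its z the disc's axis. They start as one heap somewhere along the tray: four on the floor, two on those, one on top (heap 78 mm high)
- block1: another such block
- block2: another such block
- block3: another such block
- block4: another such block
- block5: another such block
- block6: another such block
- rake: the whole rake; origin at the mid-point of the tine tips, z up along the stem, x along the tine row
- jar: bystander, loose, to be left alone: amber screw-lid jar, 68 mm across, 95 mm tall
- parts_bin: bystander, loose, to be left alone: grey open bin 100 x 130 x 45 mm
- driver: bystander, loose, to be left alone: screwdriver lying on the bench
- junction_box: bystander, loose, to be left alone: aluminium box 70 x 110 x 35 mm
- mug: bystander, loose, to be left alone: white mug, 76 mm across, 90 mm tall
Not all that is in view belongs to the job. Leave any yellow look-alike of the block6 alone.

How it is judged:
On the way, in this order (a step that is already met when the one before it is completed fails the run):
1. the rake is held and lifted clear of its holder (z of rake in the frame of holder_slot above 0.06 m and contact force between the fingers and rake above 1 N), for 0.2 s.
2. the rake stands in its holder again (angle between rake's own z axis and vertical below 0.2 rad and horizontal distance between rake and holder_slot below 0.015 m and distance between rake and holder_slot below 0.02 m), for 0.2 s.
At the end, for the whole second after the job is handed in: All seven blocks lie in the tray in one layer (centres under 30 mm above its floor), at least two centres in each 120 mm section; the rake stands in its holder, within 0.2 rad of upright, tips within 15 mm sideways (20 mm overall) of the slot's middle; rake and blocks are at rest (all of step 2 and ((y of block1 in the frame of tray below -0.06 m and y of block0 in the frame of tray below -0.06 m) or (y of block2 in the frame of tray below -0.06 m and y of any of block0, block1 in the frame of tray below -0.06 m) or (y of block3 in the frame of tray below -0.06 m and y of any of block0, block1, block2 in the frame of tray below -0.06 m) or (y of block4 in the frame of tray below -0.06 m and y of any of block0, block1, block2, block3 in the frame of tray below -0.06 m) or (y of block5 in the frame of tray below -0.06 m and y of any of block0, block1, block2, block3, block4 in the frame of tray below -0.06 m) or (y of block6 in the frame of tray below -0.06 m and y of any of block0, block1, block2, block3, block4, block5 in the frame of tray below -0.06 m)) and ((y of block1 in the frame of tray between -0.06 and 0.06 m and y of block0 in the frame of tray between -0.06 and 0.06 m) or (y of block2 in the frame of tray between -0.06 and 0.06 m and (y of block0 in the frame of tray between -0.06 and 0.06 m or y of block1 in the frame of tray between -0.06 and 0.06 m)) or (y of block3 in the frame of tray between -0.06 and 0.06 m and (y of block0 in the frame of tray between -0.06 and 0.06 m or y of block1 in the frame of tray between -0.06 and 0.06 m or y of block2 in the frame of tray between -0.06 and 0.06 m)) or (y of block4 in the frame of tray between -0.06 and 0.06 m and (y of block0 in the frame of tray between -0.06 and 0.06 m or y of block1 in the frame of tray between -0.06 and 0.06 m or y of block2 in the frame of tray between -0.06 and 0.06 m or y of block3 in the frame of tray between -0.06 and 0.06 m)) or (y of block5 in the frame of tray between -0.06 and 0.06 m and (y of block0 in the frame of tray between -0.06 and 0.06 m or y of block1 in the frame of tray between -0.06 and 0.06 m or y of block2 in the frame of tray between -0.06 and 0.06 m or y of block3 in the frame of tray between -0.06 and 0.06 m or y of block4 in the frame of tray between -0.06 and 0.06 m)) or (y of block6 in the frame of tray between -0.06 and 0.06 m and (y of block0 in the frame of tray between -0.06 and 0.06 m or y of block1 in the frame of tray between -0.06 and 0.06 m or y of block2 in the frame of tray between -0.06 and 0.06 m or y of block3 in the frame of tray between -0.06 and 0.06 m or y of block4 in the frame of tray between -0.06 and 0.06 m or y of block5 in the frame of tray between -0.06 and 0.06 m))) and ((y of block1 in the frame of tray above 0.06 m and y of block0 in the frame of tray above 0.06 m) or (y of block2 in the frame of tray above 0.06 m and y of any of block0, block1 in the frame of tray above 0.06 m) or (y of block3 in the frame of tray above 0.06 m and y of any of block0, block1, block2 in the frame of tray above 0.06 m) or (y of block4 in the frame of tray above 0.06 m and y of any of block0, block1, block2, block3 in the frame of tray above 0.06 m) or (y of block5 in the frame of tray above 0.06 m and y of any of block0, block1, block2, block3, block4 in the frame of tray above 0.06 m) or (y of block6 in the frame of tray above 0.06 m and y of any of block0, block1, block2, block3, block4, block5 in the frame of tray above 0.06 m)) and z of block0 in the frame of tray between 0 and 0.03 m and x of block0 in the frame of tray between -0.07 and 0.07 m and y of block0 in the frame of tray between -0.18 and 0.18 m and z of block1 in the frame of tray between 0 and 0.03 m and x of block1 in the frame of tray between -0.07 and 0.07 m and y of block1 in the frame of tray between -0.18 and 0.18 m and z of block2 in the frame of tray between 0 and 0.03 m and x of block2 in the frame of tray between -0.07 and 0.07 m and y of block2 in the frame of tray between -0.18 and 0.18 m and z of block3 in the frame of tray between 0 and 0.03 m and x of block3 in the frame of tray between -0.07 and 0.07 m and y of block3 in the frame of tray between -0.18 and 0.18 m and z of block4 in the frame of tray between 0 and 0.03 m and x of block4 in the frame of tray between -0.07 and 0.07 m and y of block4 in the frame of tray between -0.18 and 0.18 m and z of block5 in the frame of tray between 0 and 0.03 m and x of block5 in the frame of tray between -0.07 and 0.07 m and y of block5 in the frame of tray between -0.18 and 0.18 m and z of block6 in the frame of tray between 0 and 0.03 m and x of block6 in the frame of tray between -0.07 and 0.07 m and y of block6 in the frame of tray between -0.18 and 0.18 m and linear speed of each of rake, block0, block1, block2, block3, block4, block5, block6 below 0.03 m/s); the robot touches nothing.
It fails at once if a block is touched by the fingers or the arm instead of the rake (contact force between any of the fingers, the arm and block0 above 0.5 N or contact force between any of the fingers, the arm and block1 above 0.5 N or contact force between any of the fingers, the arm and block2 above 0.5 N or contact force between any of the fingers, the arm and block3 above 0.5 N or contact force between any of the fingers, the arm and block4 above 0.5 N or contact force between any of the fingers, the arm and block5 above 0.5 N or contact force between any of the fingers, the arm and block6 above 0.5 N).
It fails at once if the rake is pressed on the tray with more than 40 N (contact force between rake and tray above 40 N).
It fails at once if a bystander is moved by more than 30 mm (distance of any of jar, parts_bin, driver, junction_box, mug from where it was at the start of the episode above 0.03 m).
It also fails if it takes over 67 s, if anything falls off the work surface, if the arm or the gripper's body presses on something with over 40 N, if the wrist force passes 120 N, or if a joint passes its speed limit or range.

## Working session

There is one attempt and no reset: what is moved stays moved. The work goes in short steps, each a Python script; the robot and the scene stay as the last script left them, time stands still between calls to the robot, and variables do not carry over. Pictures are saved under pics/ and viewed, at most 10 in all, crops included, and the job is handed in when it is done.

```bash
mkdir -p pics
cat > h.py <<'E'
import numpy as np, cv2
from plant import manip
def cap(n,save=None):
    c=manip.calibration(n); p,d=manip.capture(n)
    if save: cv2.imwrite('pics/'+save,p[:,:,::-1])
    return p,d,c
def cloud(d,c):
    v,u=np.mgrid[0:d.shape[0],0:d.shape[1]]
    P=np.stack([(u-c['cx'])/c['fx']*d,(v-c['cy'])/c['fy']*d,d],-1)
    E=np.array(c['extrinsics']); return (P-E[:3,3])@E[:3,:3]
E
python3 - <<'E'
from h import *
out=[]
for n in('scene','side'):
    p,d,c=cap(n); np.savez(n+'.npz',p=p,d=d,**c); out.append(p)
    E=np.array(c['extrinsics']); print(n,-E[:3,:3].T@E[:3,3],E[2,:3],c['fx'])
cv2.imwrite('pics/a.png',cv2.resize(out[0],(800,600))[:,:,::-1]);cv2.imwrite('pics/b.png',cv2.resize(out[1],(800,600))[:,:,::-1])
print(manip.read_state())
E
```

```text
scene [1.60342793 0.23210365 0.89957537] [-0.7908798  -0.17224318 -0.58723201] 494.1699015410526
side [ 0.48260769 -0.72695526  0.65336926] [ 0.03941132  0.79537871 -0.6048301 ] 359.5765455972889
{'time': 0.1, 'q': array([-1.53279940e+00,  2.59279252e-01,  1.53598001e+00, -9.37173383e-06,
        1.34801706e+00, -2.02802301e-01]), 'qd': array([-1.10621532e-03, -2.07262740e-03, -2.02600266e-03,  2.96356371e-04,
        1.60043373e-03, -8.34083673e-05]), 'joint_efforts': array([ 2.31980783e-03, -4.38213015e+01, -2.84643728e+01,  7.21492711e-02,
        3.62641015e-02, -4.84684711e-05]), 'tool_pos': array([ 0.13116333, -0.53364142,  0.23489336]), 'tool_rot': array([-8.39351877e-04,  9.92760242e-01,  1.20109925e-01,  6.47370766e-05]), 'force': array([-0.20694212, -0.36373883,  0.64959573]), 'moment': array([ 0.03449758, -0.0249138 ,  0.03420052]), 'finger_force': 0.0, 'opening': 1.0013193169871117}
```

View pics/a.png

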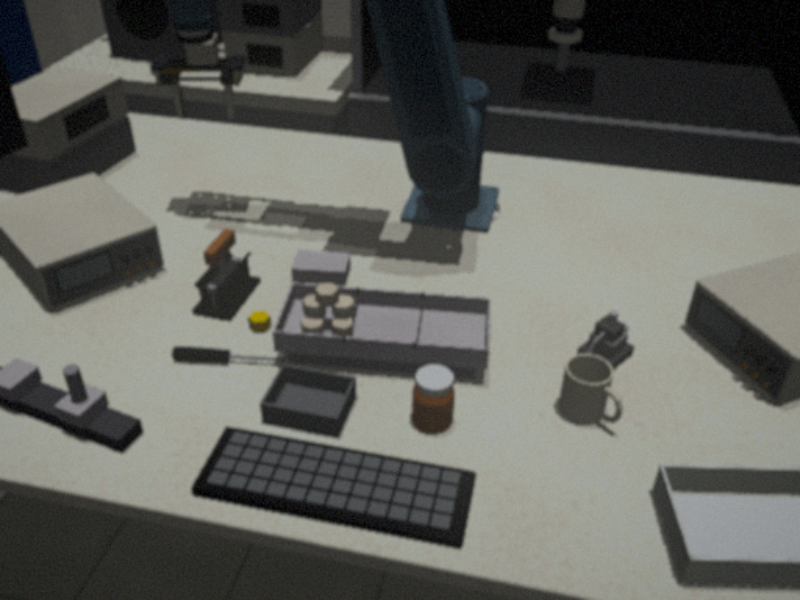

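View pics/b.png

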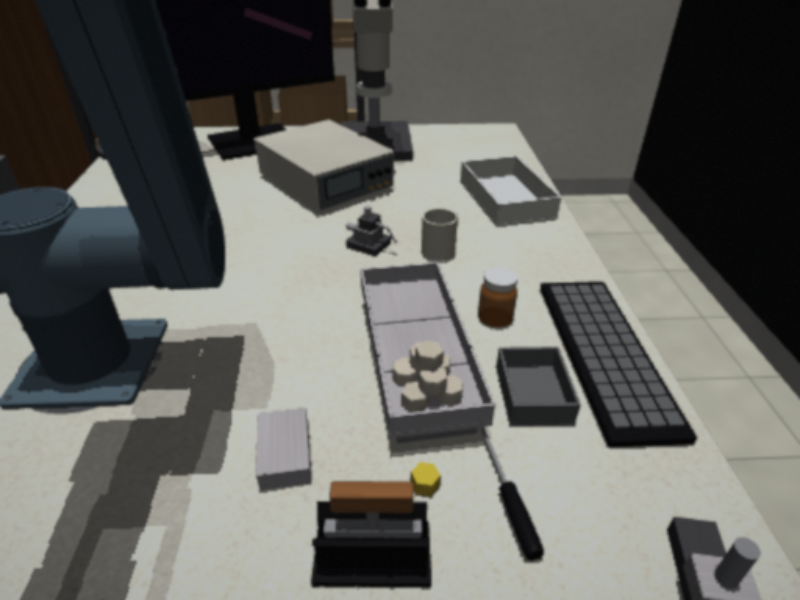

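The scene view shows the heap at (328,305), at the left (-y) end of the tray, and the rake grip at (220,245) in its holder. In the side view the grip is at (372,497) and the heap at (430,375). The only brown bar on a T is the grip. Look-alikes to avoid are the amber jar (498,298) and the yellow block (426,478), which lies between the holder and the tray.

Run:
```python
from h import *
for n in('side','scene'):
    z=np.load(n+'.npz'); p,d=z['p'],z['d']; c={k:z[k] for k in('fx','fy','cx','cy','extrinsics')}
    W=cloud(d,c); hsv=cv2.cvtColor(p,cv2.COLOR_RGB2HSV); h,s,v=[hsv[...,i].astype(int) for i in range(3)]
    ok=d>0
    inb=ok&(W[...,0]>.2)&(W[...,0]<.85)&(abs(W[...,1])<.65)
    m=inb&(h<14)&(s>120)&(W[...,2]>.08)&(W[...,1]<-.2)
    P=W[m]; print(n,'grip n',m.sum(),P.min(0),P.max(0))
    top=P[P[:,2]>np.percentile(P[:,2],95)-.008]; r=cv2.minAreaRect((top[:,:2]*1000).astype(np.float32)); print(' grip top rect',r,np.median(top[:,2]))
    # yellow
    m=inb&(h>20)&(h<35)&(s>170); 
    if m.sum(): print(' yellow',W[m].mean(0),W[m][:,2].max())
    # heap
    m=inb&(h>8)&(h<28)&(s>25)&(s<110)&(v>90)&(W[...,2]>.05)&(W[...,0]>.35)&(abs(W[...,1])<.4); P=W[m]; print(' heap',m.sum(),np.percentile(P,[2,50,98],axis=0))
    # floor: lavender-ish
    m=inb&(W[...,2]>.015)&(W[...,2]<.09)&(W[...,1]>-.3)&(W[...,1]<.3)&(W[...,0]>.38)&(W[...,0]<.66)
    hh,e=np.histogram(W[m][:,2],bins=np.arange(.014,.12,.003)); print(dict(zip(np.round(e,3),hh)))
    # top-down height map
    M=np.zeros((500,600),np.uint8); col=np.zeros((500,600,3),np.uint8)
    Q=W[inb]; C=p[inb]; i=((.8-Q[:,0])*1000).astype(int); j=((.3-Q[:,1])*1000).astype(int)
    k=(i>=0)&(i<500)&(j>=0)&(j<600)
    for a,b,zz,cc in sorted(zip(i[k],j[k],Q[k,2],map(tuple,C[k]))):
        col[a:a+2,b:b+2]=cc
    cv2.imwrite(f'pics/top_{n}.png',col[:,:,::-1])
```

```text
side grip n 661 [ 0.43185167 -0.37787987  0.10325619] [ 0.51944604 -0.35475932  0.13462264]
 grip top rect ((475.0943603515625, -365.9223327636719), (20.875057220458984, 86.15119934082031), 87.65831756591797) 0.13218617038930613
 yellow [ 0.54494701 -0.2753095   0.02131399] 0.026679315754969426
 heap 788 [[ 0.45208251 -0.35531364  0.05722015]
 [ 0.5539985  -0.14320442  0.07087558]
 [ 0.65205776  0.32175558  0.13219876]]
{np.float64(0.014): np.int64(47), np.float64(0.017): np.int64(43), np.float64(0.02): np.int64(90), np.float64(0.023): np.int64(218), np.float64(0.026): np.int64(26), np.float64(0.029): np.int64(43), np.float64(0.032): np.int64(132), np.float64(0.035): np.int64(85), np.float64(0.038): np.int64(509), np.float64(0.041): np.int64(2534), np.float64(0.044): np.int64(335), np.float64(0.047): np.int64(191), np.float64(0.05): np.int64(202), np.float64(0.053): np.int64(202), np.float64(0.056): np.int64(211), np.float64(0.059): np.int64(218), np.float64(0.062): np.int64(212), np.float64(0.065): np.int64(357), np.float64(0.068): np.int64(413), np.float64(0.071): np.int64(195), np
[... 1366 characters left out ...]
nt64(260), np.float64(0.056): np.int64(204), np.float64(0.059): np.int64(275), np.float64(0.062): np.int64(263), np.float64(0.065): np.int64(308), np.float64(0.068): np.int64(306), np.float64(0.071): np.int64(291), np.float64(0.074): np.int64(307), np.float64(0.077): np.int64(323), np.float64(0.08): np.int64(65), np.float64(0.083): np.int64(43), np.float64(0.086): np.int64(41), np.float64(0.089): np.int64(13), np.float64(0.092): np.int64(0), np.float64(0.095): np.int64(0), np.float64(0.098): np.int64(0), np.float64(0.101): np.int64(0), np.float64(0.104): np.int64(0), np.float64(0.107): np.int64(0), np.float64(0.11): np.int64(0), np.float64(0.113): np.int64(0), np.float64(0.116): np.int64(0)}
```

View pics/top_side.png

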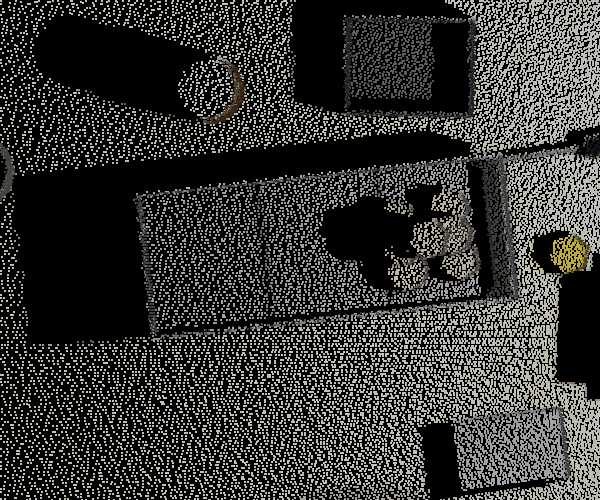

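Run:
```python
from h import *
R=[];B=[];G=[]
for n in('side','scene'):
    z=np.load(n+'.npz'); p,d=z['p'],z['d']; c={k:z[k] for k in('fx','fy','cx','cy','extrinsics')}
    W=cloud(d,c); hsv=cv2.cvtColor(p,cv2.COLOR_RGB2HSV).astype(int)
    m=(d>0)&(W[...,0]>.42)&(W[...,0]<.66)&(W[...,1]>-.25)&(W[...,1]<.2)
    rim=W[m&(abs(W[...,2]-.0775)<.004)&(hsv[...,1]<30)]
    r=cv2.minAreaRect((rim[:,:2]*1000).astype(np.float32)); print(n,r)
    R.append(r)
    b=W[m&(W[...,2]>.06)&(hsv[...,1]>22)&(hsv[...,2]>90)]; B.append(b)
    g=W[(d>0)&(hsv[...,0]<14)&(hsv[...,1]>120)&(W[...,2]>.1)&(W[...,1]<-.2)&(W[...,1]>-.5)&(W[...,0]<.6)]
    print(' grip pca yaw', (lambda v: np.arctan(v[1]/v[0]))(np.linalg.svd(g[:,:2]-g[:,:2].mean(0))[2][0]) if len(g) else None)
th=np.radians(5.4)
c0=np.mean([r[0] for r in R],0)/1000
A=np.array([[np.cos(th),np.sin(th)],[-np.sin(th),np.cos(th)]])
for b in B:
    t=(b[:,:2]-c0)@A.T
    for zl in(.0675,.0935,.1195):
        k=abs(b[:,2]-zl)<.004; print('top',zl,k.sum()); 
        if k.sum()>5:
            I=np.zeros((160,400),np.uint8); q=(t[k]*1000+[80,200]).astype(int); q=q[(q>=0).all(1)&(q[:,0]<160)&(q[:,1]<400)]; I[q[:,0],q[:,1]]=255
            I=cv2.morphologyEx(I,cv2.MORPH_CLOSE,np.ones((5,5))); nn,l,s,cc=cv2.connectedComponentsWithStats(I)
            for i in range(1,nn):
                if s[i][4]>60: print('  tray x %.0f..%.0f y %.0f..%.0f'%(s[i][1]-80,s[i][1]+s[i][3]-80,s[i][0]-200,s[i][0]+s[i][2]-200),s[i][4])
a=-.04; o=[0,np.cos(a/2),np.sin(a/2),0]
manip.movep([.475,-.366,.25],o); print(manip.read_state()['time'])
p,d,c=cap('wrist'); cv2.imwrite('pics/w.png',p[:,:,::-1])
```

```text
side ((554.2218627929688, -25.473770141601562), (148.3111114501953, 370.9695739746094), 6.23598051071167)
 grip pca yaw -0.05221223449773877
scene ((555.4808349609375, -26.5751953125), (156.59259033203125, 368.20135498046875), 6.024881362915039)
 grip pca yaw -0.009525699578538065
top 0.0675 373
  tray x -52..-21 y -98..-59 791
  tray x -46..-15 y -150..-112 713
  tray x 15..43 y -144..-108 563
  tray x 21..35 y -89..-65 162
top 0.0935 162
  tray x -26..-10 y -82..-58 106
  tray x -20..18 y -147..-112 769
top 0.1195 142
  tray x -23..14 y -122..-84 884
top 0.0675 157
  tray x 8..32 y -92..-54 397
  tray x 21..46 y -143..-107 323
top 0.0935 138
  tray x -23..14 y -88..-56 512
  tray x -11..14 y -144..-124 125
  tray x 4..20 y -134..-120 67
top 0.1195 77
  tray x -2..13 y -121..-100 122
  tray x -2..15 y -102..-84 117
1.525
```

View pics/w.png

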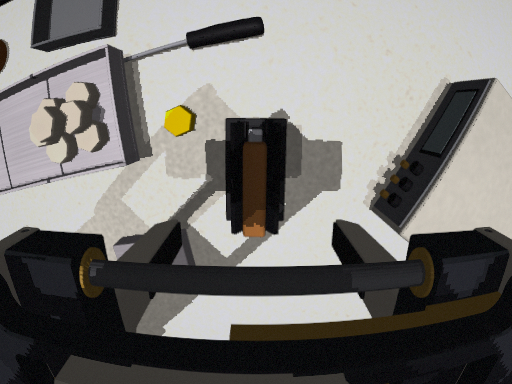

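Rake confirmed: brown grip at (255,190) between the black holder's walls, yellow block at (180,120), screwdriver at (225,35). The heap is two rows, at y≈-130 and -76 mm in the tray frame, with room behind it. I'll grasp the rake and push off the top block.

```bash
cat >> h.py <<'E'
C0=np.array([.5548,-.026]); TH=.107; ZF=.0415; OFF=.110
SL=np.array([.475,-.366,.122]); SA=-.04
def quat(a): return np.array([0,np.cos(a/2),np.sin(a/2),0])
def tp(x,y,z):  # tray mm -> TCP
    x,y=x/1000,y/1000; c,s=np.cos(TH),np.sin(TH)
    return np.array([C0[0]+c*x-s*y, C0[1]+s*x+c*y, ZF+OFF+z/1000])
def rk(y,z,x=0,feed=.08,fl=None):
    r=manip.move_l(tp(x,y,z),feed=feed,force_limit=fl)
    s=manip.read_state(); print('y',y,'z',z,'stop',r,'t %.1f'%s['time'],'F',np.round(s['force'],1)); return r
def blocks():
    for n in('side','scene'):
        p,d,c=cap(n); W=cloud(d,c); hsv=cv2.cvtColor(p,cv2.COLOR_RGB2HSV).astype(int)
        dx=W[...,:2]-C0; co,s=np.cos(TH),np.sin(TH)
        X=(dx[...,0]*co+dx[...,1]*s)*1000; Y=(-dx[...,0]*s+dx[...,1]*co)*1000; Z=(W[...,2]-ZF)*1000
        m=(d>0)&(abs(X)<70)&(abs(Y)<180)&(Z>15)&(Z<95)&(hsv[...,1]>22)&(hsv[...,2]>90)
        # top-down map: 2 px/mm horizontally = y, vertical = x, colour picture
        I=np.zeros((300,760,3),np.uint8); k=(d>0)&(abs(X)<74)&(abs(Y)<188)&(Z<110)
        o=np.argsort(Z[k]); r=(150+2*X[k][o]).astype(int); q=(380+2*Y[k][o]).astype(int); cc=p[k][o]
        for a in range(3):
            for b in range(3): I[np.clip(r+a,0,299),np.clip(q+b,0,759)]=cc
        for yy in(-60,60): I[::6,380+2*yy]=(255,0,0)
        yield n,I,np.stack([X[m],Y[m],Z[m]],1),p
def report(name):
    L=[]
    for n,I,P,p in blocks():
        L.append(I)
        for lo,hi in((20,32),(32,47),(47,60),(60,95)):
            M=np.zeros((160,380),np.uint8); k=(P[:,2]>lo)&(P[:,2]<=hi); q=P[k].astype(int)
            M[q[:,0]+80,q[:,1]+190]=255; M=cv2.morphologyEx(M,cv2.MORPH_CLOSE,np.ones((5,5)))
            nn,l,s,_=cv2.connectedComponentsWithStats(M)
            for i in range(1,nn):
                if s[i][4]>100: print(n,f'{lo}-{hi}: x {s[i][0+1]-80}..{s[i][1]+s[i][3]-80} y {s[i][0]-190}..{s[i][0]+s[i][2]-190} A{s[i][4]}')
    cv2.imwrite('pics/'+name,np.vstack([x[:,:,::-1] for x in L])[:600])
E
python3 - <<'E'
from h import *
manip.move_l(SL,feed=.1); manip.gripper_to(0.0,f_grip=45)
s=manip.read_state(); print(s['opening']*93,s['finger_force'],s['tool_pos'],s['force'],s['time'])
manip.move_l(SL+[0,0,.135],feed=.12); s=manip.read_state(); print(s['opening'],s['finger_force'],s['force'],s['time'])
manip.movep(tp(0,-146,100),quat(TH))
rk(-146,58,feed=.1); rk(-62,58,feed=.06); rk(-62,110,feed=.15)
report('r1.png'); print(manip.read_state()['time'])
E
```

```text
22.06487683106564 44.87637519836426 [ 0.47501079 -0.36600228  0.12198731] [-0.45529891 -0.06235988 -0.05015677] 4.1083
0.23523938815794374 44.87263262271881 [ 0.58843539  0.21268258 -2.12109265] 5.3833
y -146 z 58 stop False t 6.8 F [ 0.4 -0.  -1. ]
y -62 z 58 stop False t 8.4 F [ 0.5 -0.6 -2. ]
y -62 z 110 stop False t 8.9 F [ 0.3  0.7 -2. ]
side 20-32: x -52..-24 y -93..-57 A559
side 20-32: x -44..-19 y -141..-115 A284
side 20-32: x 25..42 y -141..-116 A129
8.975
```

View pics/r1.png

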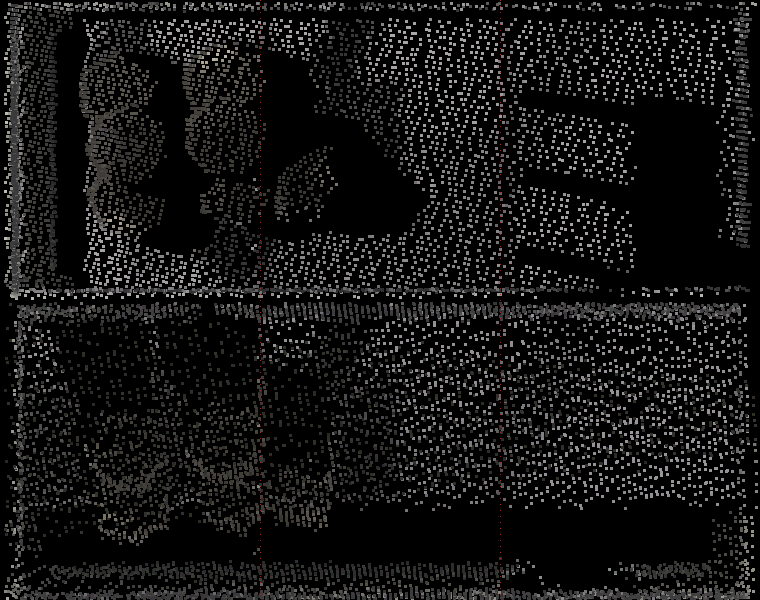

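The top block fell to the floor at about (x +22, y -37 mm), just past the -60 line. The second layer is still in place, so I'll push it off next.

Run:
```python
from h import *
rk(-168,110,feed=.2); rk(-168,31,feed=.12); rk(-58,31,feed=.06); rk(-58,110,feed=.2)
rk(-170,110,feed=.2)
report('r2.png'); print(manip.read_state()['time'])
```

```text
y -168 z 110 stop False t 9.7 F [ 0.5  0.3 -1.9]
y -168 z 31 stop False t 10.5 F [-0.4 -0.6 -2.7]
y -58 z 31 stop False t 12.4 F [-0.8 -1.1 -2.5]
y -58 z 110 stop False t 13.0 F [-0.   0.3 -2.8]
y -170 z 110 stop False t 13.7 F [-0.2  0.5 -2.2]
side 20-32: x -53..-14 y -97..-56 A770
side 20-32: x -47..-28 y -147..-122 A240
side 20-32: x 5..19 y -137..-122 A131
side 20-32: x 8..34 y -91..-54 A579
side 20-32: x 29..41 y -140..-113 A176
side 32-47: x -62..-31 y 39..67 A401
side 32-47: x -45..-18 y -37..-9 A252
scene 20-32: x -47..-11 y -98..-58 A362
scene 20-32: x 2..33 y -91..-53 A539
scene 32-47: x -57..-31 y 42..68 A216
scene 32-47: x -25..-4 y -27..-3 A213
scene 32-47: x 40..65 y -24..1 A324
13.8
```

View pics/r2.png

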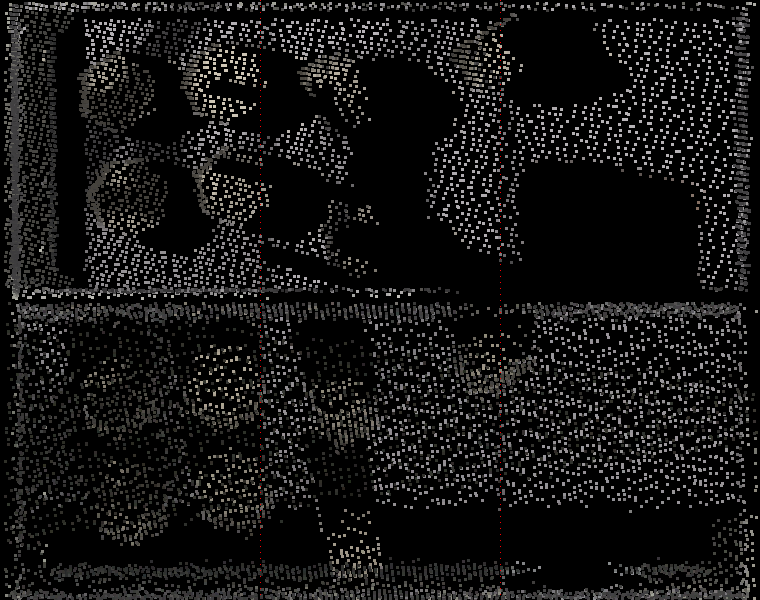

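Everything is now in one layer: four at y≈-130 and -76, three standing on edge at about (-45,+54), (-28,-20) and (50,-10). Next I'll push those three into the + section, then push the back row so the front pair lands in the middle section.

Run:
```python
from h import *
rk(-46,110,feed=.2); 
if not rk(-46,4,feed=.08,fl=6):
    rk(82,4,feed=.07); rk(76,4); rk(76,110,feed=.2)
    rk(-172,110,feed=.25)
    if not rk(-169,4,feed=.1,fl=6):
        rk(-102,4,feed=.05); rk(-108,4); 
rk(-108,110,feed=.2)
manip.movep(SL+[0,0,.14],quat(SA)); manip.dwell(.3)
report('r3.png'); print(manip.read_state()['time'])
```

```text
y -46 z 110 stop False t 14.6 F [-0.9  0.1 -2.1]
y -46 z 4 stop False t 16.0 F [ 0.4  0.6 -2.1]
y 82 z 4 stop False t 18.0 F [ 2.6 -8.7 12.7]
y 76 z 4 stop False t 18.3 F [ 1.6 -4.6 10.3]
y 76 z 110 stop False t 18.9 F [-0.7  0.6 -2.6]
y -172 z 110 stop False t 20.1 F [-0.   1.2 -1.4]
y -169 z 4 stop False t 21.3 F [ 0.2 -0.7 -2.5]
y -102 z 4 stop False t 22.8 F [ 0.7  0.2 -2.4]
y -108 z 4 stop False t 23.0 F [ 0.1 -0.  -1.9]
y -108 z 110 stop False t 23.7 F [-0.8  0.5 -3.2]
side 20-32: x -28..-13 y -101..-66 A266
side 20-32: x 0..49 y -103..-24 A1824
side 32-47: x 20..43 y 69..97 A238
scene 20-32: x -50..-16 y -60..-23 A459
scene 20-32: x 4..37 y -60..-25 A475
scene 20-32: x 16..53 y -101..-65 A443
scene 32-47: x -58..-28 y 101..127 A293
scene 32-47: x -34..-3 y 69..101 A325
scene 32-47: x 27..58 y 78..103 A368
25.1083
```

View pics/r3.png

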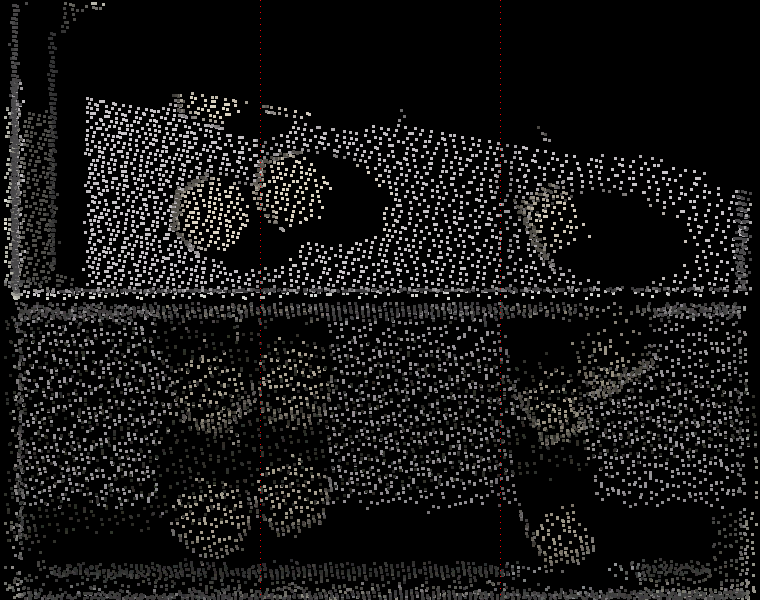

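Layout is good: pairs at y≈-83 and -42, three at +85 to +115. One push showed a 12 N vertical force, so I'll check the raw views for the rake's tilt and for the standing blocks.

Run:
```python
from h import *
a=cap('scene')[0][150:260,130:350]; p=cap('side')[0]
b=p[130:384,150:350]
a=cv2.resize(a,None,fx=2,fy=2,interpolation=2);b=cv2.resize(b,None,fx=2,fy=2,interpolation=2)
I=np.zeros((max(a.shape[0],b.shape[0]),840,3),np.uint8)[:, :800]; I[:b.shape[0],:b.shape[1]]=b; I[:a.shape[0],400:800]=a[:,:400]
cv2.imwrite('pics/chk.png',cv2.convertScaleAbs(I[:,:,::-1],alpha=1.5)); print(manip.read_state()['opening'])
```

```text
0.2328677481537163
```

View pics/chk.png

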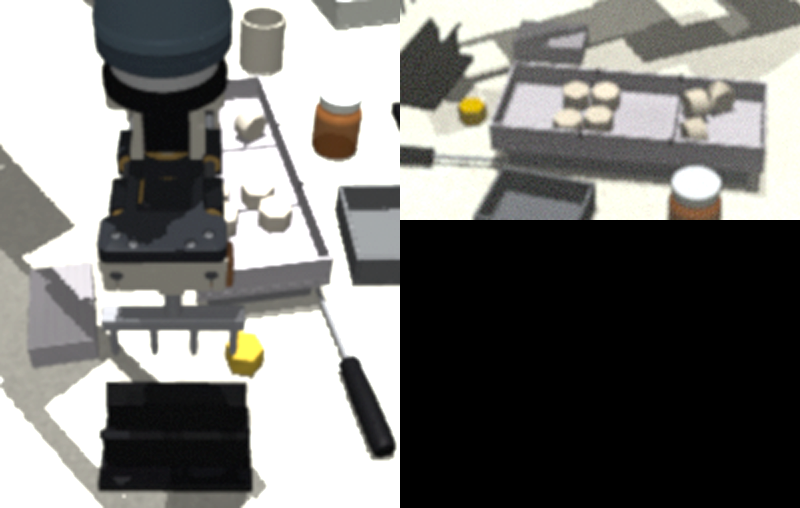

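The rake hangs level at (175,325) over the holder at (175,435). The far three blocks stand side by side and none is stacked. Now I'll reinsert the rake.

Run:
```python
from h import *
manip.move_l(SL+[0,0,.05],feed=.1)
r=manip.move_l(SL+[0,0,.0005],feed=.04,force_limit=8); s=manip.read_state(); print(r,s['tool_pos'],s['force'],s['time'])
if s['tool_pos'][2]<SL[2]+.012:
    manip.gripper_to(.6); manip.dwell(.3); manip.move_l(s['tool_pos']+[0,0,.13],feed=.12)
    manip.movep([.30,-.40,.30],quat(SA)); 
    report('r4.png')
    p,d,c=cap('side'); W=cloud(d,c); hsv=cv2.cvtColor(p,cv2.COLOR_RGB2HSV).astype(int)
    m=(d>0)&(hsv[...,0]<14)&(hsv[...,1]>120)&(W[...,2]>.08)&(W[...,1]<-.2)&(W[...,0]<.6); P=W[m]
    t=P[P[:,2]>P[:,2].max()-.008]; print(P.min(0),P.max(0),cv2.minAreaRect((t[:,:2]*1000).astype(np.float32)))
    a=cap('scene')[0][130:280,100:360]
    I=np.zeros((560,800,3),np.uint8); I[:384,:280]=p[:,120:400]; I[:300,280:800]=cv2.resize(a,(520,300))
    cv2.imwrite('pics/end.png',I[:,:,::-1]); print(manip.read_state()['time'])
```

```text
False [ 0.47517652 -0.36616628  0.12283548] [ 0.04915693  0.54942257 -1.59550542] 27.6417
side 20-32: x -54..-14 y -103..-23 A1915
side 20-32: x 1..49 y -103..-25 A1720
side 32-47: x -61..-30 y 101..125 A332
side 32-47: x -43..-13 y 66..96 A355
side 32-47: x 19..50 y 73..98 A358
scene 20-32: x -46..-11 y -101..-70 A385
scene 20-32: x -30..-14 y -60..-29 A150
scene 20-32: x 5..39 y -60..-25 A486
scene 20-32: x 22..52 y -100..-65 A405
scene 32-47: x -57..-28 y 99..127 A280
scene 32-47: x -29..-3 y 72..104 A336
scene 32-47: x 29..60 y 75..103 A402
[ 0.31195494 -0.43330794  0.10423707] [ 0.51754722 -0.35636199  0.46475471] ((311.9549255371094, -433.3079528808594), (0.0, 0.0), 0.0)
30.8833
```

View pics/end.png

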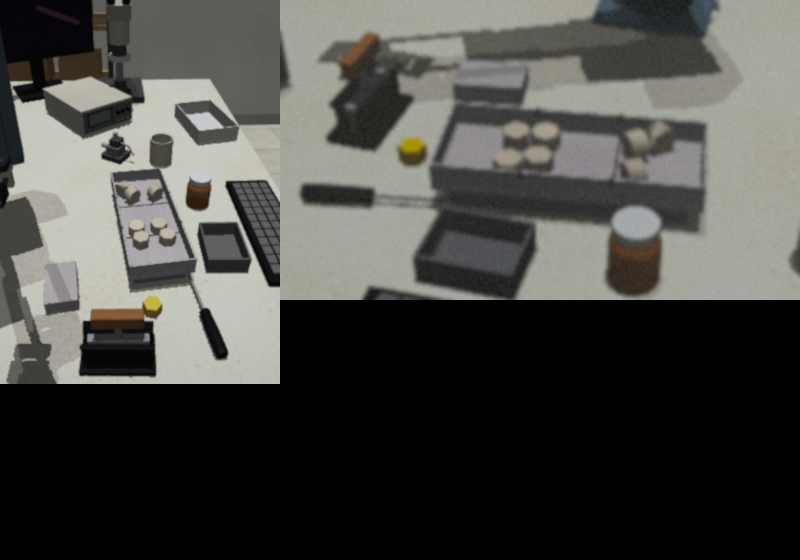

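The rake is seated upright at (118,320) in the side view. The blocks lie 2/2/3 in one layer, well clear of both section lines.

```bash
python3 -c "
from plant import manip; print(manip.sign_off())"
```

```text
the job is handed in; nothing more can be done
None
```

The job is handed in at about 31 s of the 67 s allowed: the last camera check showed all seven blocks in one layer, split 2/2/3 across the sections (the three in the +y section on edge), with the rake upright in its holder; sign-off returned no verdict.

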